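Make up a mould-change kit tray

TASK

Make up the kit tray for the next mould change: put the steel flange ring, the insert with the single rectangular window, and the tall short-bodied insert with two slots (the tallest block of all) each into the recess of the tray that is cut to its outline, right way up and lying flat on the recess floor. Set them down gently without dropping them, and leave the roll of tape and the other two inserts where they lie.

Things in the scene. Friction and masses are not known exactly. Their poses are not given: they have to be found in the camera images.
- flange_ring: loose turned steel ring, plain light grey, 68 mm outside diameter, 14 mm high, with a wide bore. Origin at the centre of its underside, z up. Pinch it across the outside diameter, from any side. About 0.15 kg. It belongs in the round recess.
- insert_window: loose mould insert, light grey ground steel block, 50 x 70 mm and 30 mm high, with one rectangular window in the middle of its top and a small hole in two of its corners. Origin at the centre of its underside, z up, x along its shorter and y along its longer side. About 0.75 kg. It belongs in the larger rectangular recess.
- insert_tall: loose mould insert, light grey ground steel block, 40 x 50 mm and 40 mm high (the tallest), with two parallel slots in its top. Origin at the centre of its underside, z up, x along its shorter and y along its longer side. About 0.6 kg. It belongs in the smaller rectangular recess.
- insert_hole: loose mould insert, light grey ground steel block, 45 x 65 mm and 28 mm high, with a round hole and a small rectangular hole side by side in its top. Origin at the centre of its underside, z up, x along its shorter and y along its longer side. Looks like the window insert but is not part of the kit: leave it.
- insert_long: loose mould insert, light grey ground steel block, 40 x 80 mm and 25 mm high, with two long parallel slots in its top. Origin at the centre of its underside, z up, x along its shorter and y along its longer side. Looks like the tall insert but longer and lower, not part of the kit: leave it.
- tape_roll: loose roll of black tape with a pale core, 70 mm diameter, 19 mm high, lying flat; ring-shaped but not part of the kit: leave it. Origin at the centre of its underside.
- kit_tray: fixed shallow aluminium tray, 100 x 290 mm, floor 3 mm thick, rim 9 mm high, holding the three nest plates in a row along its y (length); their order differs from start to start. Origin at the centre of its underside, on the bench. To its left stand a blue bench vice 140 mm high and an upright sheet screen 225 mm high at the table's left edge: pass above them.
- nest_ring: fixed black plate in the kit tray, 92 x 92 x 9 mm, with a central recess 6 mm deep with a pale floor: a round recess 78 mm in diameter, for the flange ring. Origin: centre of its underside; recess floor 3 mm, plate top 9 mm above it; y along the tray.
- nest_window: fixed black plate in the kit tray, 92 x 92 x 9 mm, with a central recess 6 mm deep with a pale floor: a rectangular recess 80 mm along x by 60 mm along y, for the window insert (so the insert's longer side goes along this x). Origin: centre of its underside; recess floor 3 mm, plate top 9 mm above it; y along the tray.
- nest_tall: fixed black plate in the kit tray, 92 x 92 x 9 mm, with a central recess 6 mm deep with a pale floor: a rectangular recess 60 mm along x by 50 mm along y, for the tall insert (so the insert's longer side goes along this x). Origin: centre of its underside; recess floor 3 mm, plate top 9 mm above it; y along the tray.
Not all that is in view belongs to the job. What is shaped like the insert_window but orange is not meant.

How it is judged:
By the outcome, as a careful person would: the job done as asked, in the order asked, and still so for the second after the job is handed in, with the robot touching nothing.
It also fails if it takes over 104 s, if anything falls off the work surface, if the arm or the gripper's body presses on something with over 40 N, if the wrist force passes 120 N, or if a joint passes its speed limit or range.

ROBOT

A 7-joint arm with a two-finger parallel gripper is mounted at the origin on a cart in front of the work surface, level with it; the furniture and walls round the work are solid. World frame = base frame: x ahead of the robot, y to its left, z up, the work surface at z = 0. Lengths are in mm, angles in degrees, forces in N, time in s.
With the tool pointing down it reaches from about 400 to 875 mm from the base axis. Payload 6.5 kg.
Tool frame: the origin (TCP) lies between the finger pads; the fingertips stand 11 mm ahead of it and the grasp point (between the pads) lies 8 mm behind it (ctrl.tip_extent is the distance from the TCP to the fingertips, in mm); z points along the fingers, x is the direction in which the jaws open and shut, and the axes are right-handed (so a half turn about z gives the same grasp; the last joint's range is limited). The gripper opens to 88 mm and grips with 3 to 60 N. Pads are 18 mm wide; open, the fingers measure 123 mm over their backs; the gripper's body (75 mm by 187 mm) begins 45 mm behind the grasp point.
Start: joints at [-73.522, 30.733, -0.252, 88.115, 0.149, 61.152, -4.079], TCP at [225.197, 609.735, 249.716] pointing down, gripper open.
Joint ranges: [-154.64, 154.64], [-21.42, 123.67], [-72.66, 72.17], [13.99, 137.28], [-74.86, 254.86], [10.95, 109.41], [-158.01, 158.01]. Speed limits (degrees/s): [136.94, 136.94, 180, 180, 180, 180, 180].

INTERFACE

Orientations are given as a 3x3 rotation matrix whose columns are the frame's x, y, z axes.
In Python, from plant import ctrl, viewer, order, spotter gives the robot as it stands. The module is installed in compiled form; this text tells all that it offers.
- The arm moves only by the tool servo_tool, never from a script. Its argument "commands" is a list of rows, each an object with "claw": the opening, from -1 (shut) to 1 (fully open), so that 0 is half open; "delta_pos": the shift along the world's x, y, z each as a share of 200 mm, from -1 to 1, a list of three; "angular": the turn, a rotation vector about the world's x, y, z each as a share of 0.5 rad, from -1 to 1, a list of three. In form: [{"claw": claw, "delta_pos": [x, y, z], "angular": [rx, ry, rz]}, ...]. A call has 1 to 12 rows; each row shifts and turns the commanded pose from where the row before left it; what a row does not reach is not made up. A row lasts 1/10 s, in which the tool goes at most 50 mm and 8.59 degrees, less where a joint would pass 70% of its speed; a pose out of reach is approached as far as the arm can. A call with a number of a shift or a turn outside -1 to 1 is refused whole. A call with a gripper value outside its range is refused whole. The fingers move at their own pace and stop on an object; "squeeze" is the grip in N (left out, the last holds). Time passes only in rows, so rows that do not move let the fingers close. It gives the time, the measured TCP pose, the force and the opening at its end, in the units of the state.
- ctrl.observe(): the state, without advancing time (a new reading comes with each control period).
- viewer.capture(name): name is "scene" or "side" or "wrist"; returns the picture (420x560x3 uint8, red, green, blue); there is no depth.
- viewer.calibration(name): a dict with "fx", "fy", "cx", "cy" (pixels), "R" (3x3) and "t" (3): a world point X has camera coordinates R X + t; the wrist camera has in their place "hand_eye" (4x4, takes a point from camera to tool coordinates, whose origin is the TCP and whose axes are the tool frame's). Camera axes: x right, y down, z forward; pixel columns grow to the right and rows downward; lengths in mm; the calibration is good to about 2 mm. A picture is of the moment at which its call begins: read the wrist's pose just before it. calibration takes no time and is no camera call.
- order.close_job(): hands the job in, once; it reports no verdict.
Trained networks look in the newest picture that a camera, given by its name, has taken for a name from the list of things; names that differ only in an ending like _2 or _b are one class to them, and where a whole thing is asked for, a point or a joint stands for the part that bears it (a point fixed in the world has none). Each returns a list of dicts, best first, with "p" (0 to 1); they miss things now and then, are a little off and sometimes report something else, mostly with a low value. They report only what shows in the picture. A call takes as long as a camera call. They do not tell look-alikes from the thing itself.
- spotter.look_for(camera, target): "centre" ([column, row] in pixels, amid what is visible of it).
- spotter.outline_of(camera, target): "pixels" (420x560 bool, what is visible of it) and "centre" ([column, row] in pixels, amid what is visible of it).
The state is a dict: "clock": time; "joints": joint angles; "joint_vel": joint speeds; "effort": joint torques, N m; "tcp_pos": TCP position; "tcp_rot": TCP orientation; "ft_force": force on the tool from outside, world axes, zero at the start; "ft_torque": the same for the moment, N m; "width": opening from 0.0 (shut) to 1.0 (fully open).
Only numpy, scipy, OpenCV 4.12 (cv2) and the standard library are available. Lean on these libraries where they do the work, as an engineer would, in place of code of your own. Each camera call takes 0.05 s, during which the arm holds its last target. There are 200 camera calls.

## Working session

There is one attempt and no reset: what is moved stays moved. The work goes in short steps, Python scripts to look and compute and a tool call to move; the robot and the scene stay as the last step left them, time stands still between calls to the robot, and variables do not carry over. Pictures are saved under pics/ and viewed, about 12 in all and at most 16, crops included, and the job is handed in when it is done.

Besides the shell and the picture viewer there is one more tool, called by a JSON object that holds its "method" and its "body", one argument or row to a line. servo_tool: Moves the arm, as the interface text tells. Shift numbers are shares of 200 mm and turn numbers shares of 0.5 rad, none past 1 either way. Its arguments: {"type":"object","properties":{"commands":{"type":"array","items":{"type":"object","properties":{"claw":{"type":"number"},"delta_pos":{"type":"array","items":{"type":"number","minimum":-1,"maximum":1}},"angular":{"type":"array","items":{"type":"number","minimum":-1,"maximum":1}}}}},"squeeze":{"type":"number"}},"required":["commands"]}

```bash
mkdir -p pics; ls; python3 - <<'E'
from plant import ctrl, viewer, order, spotter
import cv2,numpy as np
s=ctrl.observe();print({k:np.round(v,2).tolist() for k,v in s.items()},ctrl.tip_extent)
for n in("scene","side"):
    im=viewer.capture(n);cv2.imwrite(f"pics/{n}0.png",im[:,:,::-1])
    c=viewer.calibration(n);R=np.array(c["R"]);print(n,c["fx"],c["cx"],c["cy"],-R.T@np.array(c["t"]),R[2])
    if n=="scene":
        for t in "flange_ring insert_window insert_tall insert_hole insert_long tape_roll kit_tray nest_ring nest_window nest_tall".split():
            print(t,[(np.round(d["centre"]).tolist(),round(d["p"],2)) for d in spotter.look_for(n,t)])
print(viewer.calibration("wrist"))
E
```

```text
pics
{'clock': 0.0, 'joints': [-73.52, 30.78, -0.25, 88.17, 0.15, 61.15, -4.08], 'joint_vel': [-0.02, -0.0, 0.01, 0.03, 0.02, -0.0, -0.01], 'effort': [-0.0, -57.1, 0.99, -25.16, -0.06, 0.02, 0.0], 'tcp_pos': [225.02, 609.19, 248.85], 'tcp_rot': [[0.35, 0.94, -0.0], [0.94, -0.35, -0.0], [-0.0, 0.0, -1.0]], 'ft_force': [-0.18, 0.61, 0.13], 'ft_torque': [-0.04, 0.03, 0.03], 'width': 1.0} 11.0
scene 420.7221216627697 276.6961667896294 205.57751299309635 [-112.90266624 -833.70970188  450.8599064 ] [ 0.63692426  0.60893656 -0.47278299]
flange_ring [([233.0, 242.0], 0.73)]
insert_window [([242.0, 207.0], 0.84), ([172.0, 265.0], 0.81)]
insert_tall [([294.0, 240.0], 0.88)]
insert_hole [([350.0, 238.0], 0.8)]
insert_long [([273.0, 276.0], 0.77)]
tape_roll [([345.0, 278.0], 0.91), ([288.0, 168.0], 0.61), ([298.0, 218.0], 0.3)]
kit_tray [([305.0, 218.0], 0.52)]
nest_ring [([302.0, 203.0], 0.71), ([302.0, 216.0], 0.37)]
nest_window [([296.0, 187.0], 0.59)]
nest_tall [([292.0, 170.0], 0.97)]
side 510.58174793763624 286.0668494939841 209.23585067719833 [  468.40521004 -1345.60353713   542.65086199] [-0.0481282   0.90014223 -0.43292915]
{'fx': 331.95949913910295, 'fy': 331.95949913910295, 'cx': 279.6514358783371, 'cy': 211.37071757069052, 'hand_eye': array([[ 9.99999636e-01, -7.12218231e-04,  4.69145196e-04,
        -4.24118255e-01],
       [ 5.36053813e-04,  9.52746765e-01,  3.03765229e-01,
        -7.90054179e+01],
       [-6.63323702e-04, -3.03764867e-01,  9.52746800e-01,
        -1.35826395e+02],
       [ 0.00000000e+00,  0.00000000e+00,  0.00000000e+00,
         1.00000000e+00]])}
```

View pics/scene0.png

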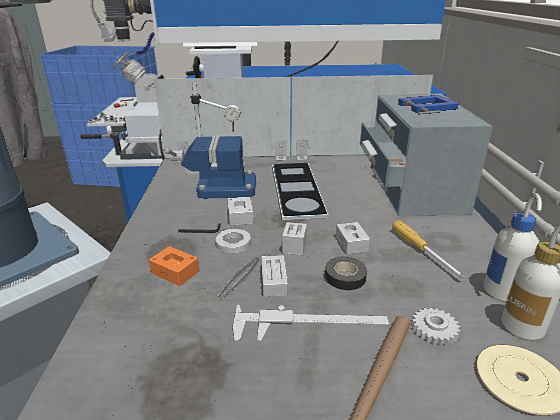

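View pics/side0.png

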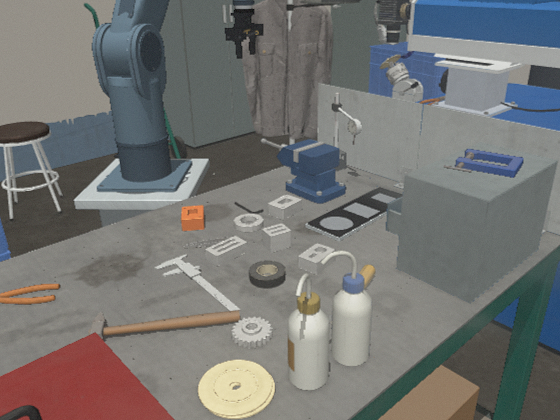

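The scene shows the ring at (233,242), the window insert at (242,207), its orange look-alike at (172,265), and the tall insert at (294,238). The hole insert is at (350,238), the long insert at (273,276) and the tape at (345,275). The nests lie from far to near at about (292,170), (296,187) and (302,205). Next I'll turn these into world positions.

```bash
cat > h.py <<'E'
from plant import ctrl, viewer, order, spotter
import cv2,numpy as np
def cam(n,s=None):
    c=viewer.calibration(n)
    if n=="wrist":
        s=s or ctrl.observe();H=np.array(c["hand_eye"]);T=np.eye(4);T[:3,:3]=s["tcp_rot"];T[:3,3]=s["tcp_pos"]
        M=np.linalg.inv(T@H);R,t=M[:3,:3],M[:3,3]
    else: R,t=np.array(c["R"]),np.array(c["t"])
    K=np.array([[c["fx"],0,c["cx"]],[0,c["fy"],c["cy"]],[0,0,1.]])
    return K,R,t
def unproj(C,px,z):
    K,R,t=C;px=np.atleast_2d(px).astype(float);d=np.c_[px,np.ones(len(px))]@np.linalg.inv(K).T@R
    o=-R.T@t;return o+d*((z-o[2])/d[:,2])[:,None]
def proj(C,X):
    K,R,t=C;p=(np.atleast_2d(X)@R.T+t)@K.T;return p[:,:2]/p[:,2:]
E
python3 - <<'E'
from h import *
Hh=dict(flange_ring=14,insert_window=30,insert_tall=40,insert_hole=28,insert_long=25,tape_roll=19,nest_ring=9,nest_window=9,nest_tall=9,kit_tray=9)
for n in("scene","side"):
    im=viewer.capture(n);C=cam(n)
    for t,z in Hh.items():
        for d in spotter.outline_of(n,t):
            print(n,t,round(d["p"],2),np.round(d["centre"]).tolist(),np.round(unproj(C,d["centre"],z/2 if z>9 else 7)[0,:2]).tolist(),int(d["pixels"].sum()))
E
```

```text
scene insert_window 0.97 [174.0, 263.0] [198.0, -285.0] 1351
scene insert_window 0.7 [241.0, 208.0] [413.0, -223.0] 626
scene insert_tall 0.96 [293.0, 240.0] [390.0, -395.0] 719
scene insert_hole 0.94 [355.0, 238.0] [481.0, -473.0] 844
scene insert_hole 0.45 [274.0, 272.0] [298.0, -433.0] 1003
scene insert_long 0.79 [275.0, 276.0] [295.0, -438.0] 936
scene tape_roll 0.89 [343.0, 278.0] [371.0, -523.0] 1061
scene nest_ring 0.69 [302.0, 202.0] [537.0, -290.0] 897
scene nest_ring 0.2 [352.0, 236.0] [494.0, -458.0] 793
scene nest_window 0.82 [299.0, 186.0] [595.0, -233.0] 629
scene nest_tall 0.58 [293.0, 169.0] [663.0, -152.0] 508
scene kit_tray 0.91 [307.0, 216.0] [495.0, -341.0] 160
side flange_ring 0.67 [245.0, 226.0] [320.0, -320.0] 440
side insert_window 0.93 [191.0, 220.0] [195.0, -311.0] 525
side insert_window 0.76 [288.0, 209.0] [414.0, -248.0] 537
side insert_tall 0.77 [276.0, 238.0] [395.0, -401.0] 665
side insert_hole 0.89 [316.0, 258.0] [478.0, -471.0] 712
side insert_long 0.8 [224.0, 252.0] [291.0, -446.0] 806
side insert_long 0.73 [316.0, 255.0] [479.0, -457.0] 725
side tape_roll 0.87 [270.0, 273.0] [390.0, -519.0] 874
side nest_ring 0.85 [338.0, 225.0] [530.0, -315.0] 862
side nest_ring 0.43 [381.0, 194.0] [647.0, -142.0] 398
side nest_window 0.95 [360.0, 208.0] [589.0, -221.0] 624
side nest_tall 0.61 [382.0, 194.0] [650.0, -142.0] 429
side kit_tray 0.77 [341.0, 235.0] [535.0, -362.0] 281
```

{"method": "servo_tool", "body": {
  "commands": [
    {"claw":1,"delta_pos":[0,0,0.22],"angular":[0,0,0]},
    {"claw":1,"delta_pos":[0,0,0.22],"angular":[0,0,0]},
    {"claw":1,"delta_pos":[0,0,0.2],"angular":[0,0,0]},
    {"claw":1,"delta_pos":[0.16,-0.16,0],"angular":[0,0,-0.15]},
    {"claw":1,"delta_pos":[0.16,-0.16,0],"angular":[0,0,-0.15]},
    {"claw":1,"delta_pos":[0.16,-0.16,0],"angular":[0,0,-0.15]},
    {"claw":1,"delta_pos":[0.16,-0.16,0],"angular":[0,0,-0.15]},
    {"claw":1,"delta_pos":[0.16,-0.16,0],"angular":[0,0,-0.15]},
    {"claw":1,"delta_pos":[0.16,-0.16,0],"angular":[0,0,-0.15]},
    {"claw":1,"delta_pos":[0.09,-0.2,0],"angular":[0,0,-0.15]},
    {"claw":1,"delta_pos":[0.09,-0.2,0],"angular":[0,0,-0.15]},
    {"claw":1,"delta_pos":[0.09,-0.2,0],"angular":[0,0,-0.15]}
  ]
}}

```text
clock: 2.9
tcp_pos: [471.8, 296.0, 377.9]
tcp_rot: [[0.858, 0.513, 0.0], [0.513, -0.858, 0.0], [0.0, -0.0, -1.0]]
ft_force: [-0.4, -0.3, -0.2]
width: 1.001
```

{"method": "servo_tool", "body": {
  "commands": [
    {"claw":1,"delta_pos":[0.09,-0.2,0],"angular":[0,0,-0.15]},
    {"claw":1,"delta_pos":[0.09,-0.2,0],"angular":[0,0,-0.15]},
    {"claw":1,"delta_pos":[0.09,-0.2,0],"angular":[0,0,-0.15]},
    {"claw":1,"delta_pos":[0.02,-0.22,0],"angular":[0,0,-0.15]},
    {"claw":1,"delta_pos":[0.02,-0.22,0],"angular":[0,0,-0.15]},
    {"claw":1,"delta_pos":[0.02,-0.22,0],"angular":[0,0,-0.15]},
    {"claw":1,"delta_pos":[0.02,-0.22,0],"angular":[0,0,-0.15]},
    {"claw":1,"delta_pos":[-0.05,-0.2,0],"angular":[0,0,-0.15]},
    {"claw":1,"delta_pos":[-0.1,-0.2,0],"angular":[0,0,-0.15]},
    {"claw":1,"delta_pos":[-0.1,-0.2,0],"angular":[0,0,-0.15]},
    {"claw":1,"delta_pos":[-0.1,-0.2,0],"angular":[0,0,-0.15]},
    {"claw":1,"delta_pos":[0,0,0],"angular":[0,0,0]}
  ]
}}

```text
clock: 4.1
tcp_pos: [468.1, -164.5, 378.4]
tcp_rot: [[0.957, -0.291, 0.001], [-0.291, -0.957, -0.001], [0.001, 0.001, -1.0]]
ft_force: [-0.5, -0.1, 0.4]
width: 1.0
```

```bash
python3 - <<'E'
from h import *
s=ctrl.observe();print({k:np.round(s[k],2).tolist() for k in("clock","joints","tcp_pos","tcp_rot","ft_force")})
im=viewer.capture("wrist");cv2.imwrite("pics/w1.png",im[:,:,::-1])
E
```

```text
{'clock': 4.1, 'joints': [-19.11, 8.96, 38.01, 103.1, -5.79, 69.86, 3.67], 'tcp_pos': [468.08, -164.45, 378.45], 'tcp_rot': [[0.96, -0.29, 0.0], [-0.29, -0.96, -0.0], [0.0, 0.0, -1.0]], 'ft_force': [-0.55, -0.05, 0.37]}
```

View pics/w1.png

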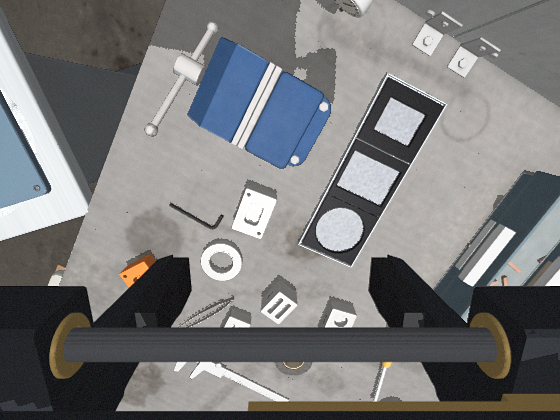

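The wrist view shows the ring at (221,262), the window insert at (254,209), the tall insert at (280,300) and the hole insert at (340,315). The orange look-alike is at (135,268). The nests are tall (400,121), window (368,177) and ring (340,230). I'll confirm these in one enlarged crop with fitted outlines.

```bash
cat >> h.py <<'E'
def fits(im,C,thr=195,amin=150):
    "bright blobs -> (centre px, contour)"
    g=im.min(axis=2);m=((g>thr)*255).astype(np.uint8)
    m=cv2.morphologyEx(m,cv2.MORPH_CLOSE,np.ones((3,3),np.uint8))
    cs,_=cv2.findContours(m,cv2.RETR_EXTERNAL,cv2.CHAIN_APPROX_NONE)
    return [c[:,0,:] for c in cs if cv2.contourArea(c)>amin]
def rect(C,c,z):
    X=unproj(C,c,z)[:,:2].astype(np.float32);(x,y),(a,b),th=cv2.minAreaRect(X)
    if a>b:a,b,th=b,a,th-90   # th = direction of the short side
    return round(x,1),round(y,1),round(a,1),round(b,1),round((th+90)%180-90,1)
E
python3 - <<'E'
from h import *
im=viewer.capture("wrist");C=cam("wrist")
v=cv2.resize(im[80:340,160:440],None,fx=2.3,fy=2.3,interpolation=cv2.INTER_CUBIC)
for c in fits(im,C):
    p=c.mean(0)
    if not(160<p[0]<440 and 80<p[1]<340):continue
    print(p.round(),[(z,rect(C,c,z)) for z in(6,14,30,40)])
    cv2.polylines(v,[((c-[160,80])*2.3).astype(np.int32)],True,(255,0,0),1)
cv2.imwrite("pics/w2.png",v[:,:,::-1])
for n,z,p in [("vice base",0,(285,168)),("vice right",100,(330,110)),("vice corner",70,(285,168)),("tray c",9,(300,245)),("tray c",9,(350,266)),("tray c",9,(446,102)),("tray c",9,(387,73))]:
    print(n,z,unproj(C,p,z).round())
E
```

```text
[339. 320.] [(6, (494.2, -462.2, 29.3, 51.5, 73.6)), (14, (494.1, -456.2, 28.8, 50.7, 73.6)), (30, (494.1, -444.3, 27.9, 49.1, 73.6)), (40, (494.1, -436.8, 27.3, 48.1, 73.6))]
[277. 310.] [(6, (392.0, -413.4, 41.8, 52.9, -56.9)), (14, (393.6, -408.2, 41.1, 52.1, -56.9)), (30, (396.7, -397.8, 39.8, 50.4, -56.9)), (40, (398.7, -391.3, 39.0, 49.4, -56.9))]
[220. 264.] [(6, (324.6, -299.4, 67.0, 67.7, 24.8)), (14, (327.3, -296.0, 66.0, 66.7, 24.8)), (30, (332.6, -289.2, 63.8, 64.5, 24.8)), (40, (335.9, -284.9, 62.5, 63.2, 24.8))]
[338. 232.] [(6, (529.3, -299.8, 73.9, 74.0, -32.0)), (14, (528.7, -296.4, 72.7, 72.8, -32.0)), (30, (527.5, -289.6, 70.4, 70.5, -32.0)), (40, (526.8, -285.3, 69.0, 69.1, -32.0))]
[253. 216.] [(6, (403.8, -234.2, 51.9, 73.1, -38.6)), (14, (405.2, -231.8, 51.1, 71.9, -38.6)), (30, (408.0, -227.1, 49.5, 69.6, -38.6)), (40, (409.8, -224.1, 48.4, 68.2, -38.6))]
[366. 181.] [(6, (591.7, -229.8, 58.4, 77.6, 48.0)), (14, (590.1, -227.5, 57.4, 76.4, 48.0)), (30, (587.0, -222.9, 55.6, 74.0, 48.0)), (40, (585.0, -220.0, 54.4, 72.4, 48.0))]
[398. 125.] [(6, (654.1, -159.6,
[... 216 characters left out ...]
7.9, 99.5, 287.4, -41.6)), (30, (587.6, -223.2, 96.3, 278.2, -41.6)), (40, (585.7, -220.4, 94.3, 272.5, -41.6))]
[256. 109.] [(6, (456.9, -79.3, 18.5, 126.6, -44.6)), (14, (457.5, -79.4, 18.2, 124.6, -44.6)), (30, (458.6, -79.5, 17.7, 120.6, -44.6)), (40, (459.3, -79.6, 17.3, 118.1, -44.6))]
[175.  91.] [(6, (352.0, -31.8, 35.8, 105.1, -43.7)), (14, (354.2, -32.6, 35.2, 103.5, -43.7)), (30, (358.7, -34.2, 34.1, 100.1, -43.7)), (40, (361.4, -35.2, 33.4, 98.1, -43.7))]
vice base 0 [[ 475. -174.    0.]]
vice right 100 [[ 549. -105.  100.]]
vice corner 70 [[ 478. -162.   70.]]
tray c 9 [[ 464. -302.    9.]]
tray c 9 [[ 535. -363.    9.]]
tray c 9 [[ 726. -146.    9.]]
tray c 9 [[651. -83.   9.]]
```

View pics/w2.png

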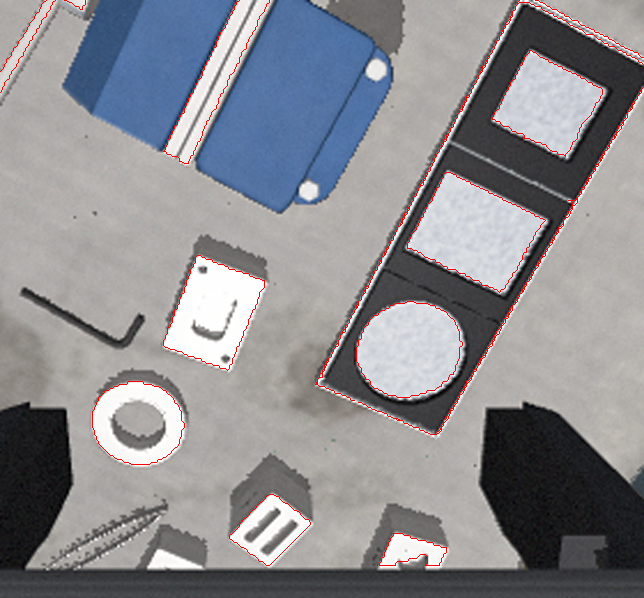

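Crop: the block at (254,209) has one rectangular window and two corner holes and isn't orange, so it is insert_window. The block at (280,305) has two slots, measures 40x50 and is the tallest, so it is insert_tall. The fitted sizes agree with the task text. I'll start with the ring.

{"method": "servo_tool", "body": {
  "commands": [
    {"claw":1,"delta_pos":[-0.088,-0.082,-0.195]},
    {"claw":1,"delta_pos":[-0.088,-0.082,-0.195]},
    {"claw":1,"delta_pos":[-0.088,-0.082,-0.195]},
    {"claw":1,"delta_pos":[-0.088,-0.082,-0.195]},
    {"claw":1,"delta_pos":[-0.088,-0.082,-0.195]},
    {"claw":1,"delta_pos":[-0.088,-0.082,-0.195]},
    {"claw":1,"delta_pos":[-0.088,-0.082,-0.195]},
    {"claw":1,"delta_pos":[-0.088,-0.082,-0.195]},
    {"claw":1,"delta_pos":[0,0,0]},
    {"claw":1,"delta_pos":[0,0,0]}
  ]
}}

```text
schema error: expected keys claw, delta_pos, angular
```

```bash
python3 - <<'E'
from h import *
s=ctrl.observe();print({k:np.round(s[k],3).tolist() for k in("clock","joints","tcp_pos","tcp_rot","ft_force")})
im=viewer.capture("wrist");cv2.imwrite("pics/w3.png",im[:,:,::-1])
E
```

```text
{'clock': 4.2, 'joints': [-19.337, 9.088, 37.592, 102.995, -5.945, 69.846, 3.657], 'tcp_pos': [470.981, -158.732, 378.0], 'tcp_rot': [[0.96, -0.281, 0.001], [-0.281, -0.96, 0.001], [0.001, -0.001, -1.0]], 'ft_force': [0.962, 1.253, -0.756]}
```

View pics/w3.png

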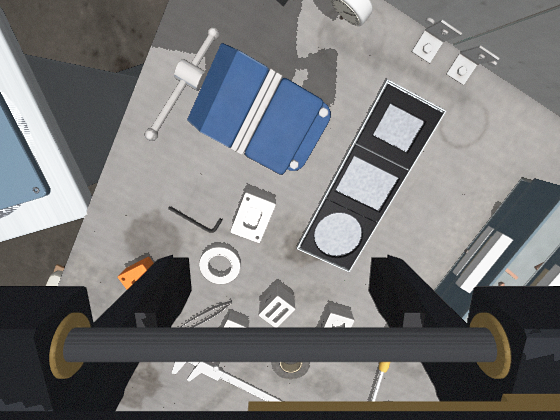

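The call was refused because "angular" is required. The arm was also still settling when I measured, so I'll measure again now that it is at rest, reading the pose first.

```bash
cat > meas.py <<'E'
from h import *
viewer.capture("wrist")
s=ctrl.observe();im=viewer.capture("wrist");C=cam("wrist",s)
print(s["clock"],np.round(s["tcp_pos"],1),"yaw",np.degrees(np.arctan2(s["tcp_rot"][1][0],s["tcp_rot"][0][0])).round(2),"vel",np.abs(s["joint_vel"]).max().round(2),np.round(s["joints"],0))
for c in fits(im,C):
    p=c.mean(0)
    for n,z,a,b in(("ring",14,68,68),("window",30,50,70),("tall",40,40,50),("nr",6,78,78),("nw",6,60,80),("nt",6,50,60),("tray",9,100,290),("ringinnest",20,68,68),("windownest",36,50,70),("tallnest",46,40,50)):
        r=rect(C,c,z)
        if abs(r[2]-a)+abs(r[3]-b)<7: print(n,p.round().tolist(),r)
E
python3 meas.py
```

```text
4.3 [ 471.9 -156.9  377.7] yaw -16.06 vel 0.57 [-19.   9.  37. 103.  -6.  70.   4.]
tall [276.0, 313.0] (396.7, -393.8, 39.1, 49.4, -57.4)
tallnest [276.0, 313.0] (397.9, -389.9, 38.6, 48.8, -57.4)
ring [219.0, 266.0] (325.0, -297.9, 65.1, 66.6, -18.3)
ringinnest [219.0, 266.0] (327.1, -295.3, 64.3, 65.8, -18.3)
window [252.0, 219.0] (406.6, -229.5, 49.3, 69.7, -38.8)
windownest [252.0, 219.0] (407.7, -227.6, 48.7, 68.8, -38.8)
nw [366.0, 185.0] (590.4, -232.8, 58.5, 77.4, 48.1)
nt [398.0, 129.0] (653.2, -162.9, 48.6, 57.3, 47.8)
tray [371.0, 175.0] (590.5, -232.4, 100.5, 290.3, -41.9)
```

{"method": "servo_tool", "body": {
  "commands": [
    {"claw":1,"delta_pos":[-0.0915,-0.088,-0.19],"angular":[0,0,0]},
    {"claw":1,"delta_pos":[-0.0915,-0.088,-0.19],"angular":[0,0,0]},
    {"claw":1,"delta_pos":[-0.0915,-0.088,-0.19],"angular":[0,0,0]},
    {"claw":1,"delta_pos":[-0.0915,-0.088,-0.19],"angular":[0,0,0]},
    {"claw":1,"delta_pos":[-0.0915,-0.088,-0.19],"angular":[0,0,0]},
    {"claw":1,"delta_pos":[-0.0915,-0.088,-0.19],"angular":[0,0,0]},
    {"claw":1,"delta_pos":[-0.0915,-0.088,-0.19],"angular":[0,0,0]},
    {"claw":1,"delta_pos":[-0.0915,-0.088,-0.19],"angular":[0,0,0]},
    {"claw":1,"delta_pos":[0,0,0],"angular":[0,0,0]},
    {"claw":1,"delta_pos":[0,0,0],"angular":[0,0,0]}
  ]
}}

```text
clock: 5.35
tcp_pos: [324.9, -298.5, 73.2]
tcp_rot: [[0.96, -0.279, -0.001], [-0.279, -0.96, 0.001], [-0.002, -0.001, -1.0]]
ft_force: [1.3, -0.8, 0.8]
width: 1.001
```

```bash
python3 - <<'E'
from h import *
viewer.capture("wrist");s=ctrl.observe();print({k:np.round(s[k],2).tolist() for k in("clock","joints","tcp_pos","ft_force")})
im=viewer.capture("wrist");cv2.imwrite("pics/w4.png",im[:,:,::-1])
E
```

```text
{'clock': 5.4, 'joints': [14.81, 31.47, 26.87, 126.21, -29.83, 28.41, 48.83], 'tcp_pos': [326.19, -298.49, 74.02], 'ft_force': [0.31, 0.25, 0.35]}
```

View pics/w4.png

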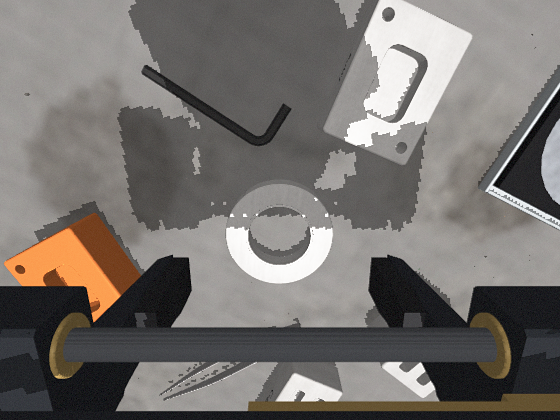

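```bash
python3 - <<'E'
from h import *
C=cam("wrist");s=ctrl.observe();R=np.array(s["tcp_rot"]);
for p,z in [((279,283),14),((226,234),14),((332,234),14),((141,272),30),((141,272),0)]:
    print(p,((unproj(C,p,z)[0]-s["tcp_pos"])@R).round(1))
E
```

```text
(279, 283) [-0.7 34.1 60.5]
(226, 234) [-34.3  -0.9  60.4]
(332, 234) [32.9 -0.8 60.6]
(141, 272) [-84.1  17.3  44.4]
(141, 272) [-98.   33.2  74.3]
```

The ring is centred between the jaws to within 1 mm and the orange block is clear of the left finger. Descending and gripping.

{"method": "servo_tool", "body": {
  "squeeze": 20,
  "commands": [
    {"claw":1,"delta_pos":[0,0,-0.08],"angular":[0,0,0]},
    {"claw":1,"delta_pos":[0,0,-0.08],"angular":[0,0,0]},
    {"claw":1,"delta_pos":[0,0,-0.06],"angular":[0,0,0]},
    {"claw":1,"delta_pos":[0,0,-0.04],"angular":[0,0,0]},
    {"claw":1,"delta_pos":[0,0,-0.018],"angular":[0,0,0]},
    {"claw":1,"delta_pos":[0,0,0],"angular":[0,0,0]},
    {"claw":0,"delta_pos":[0,0,0],"angular":[0,0,0]},
    {"claw":0,"delta_pos":[0,0,0],"angular":[0,0,0]},
    {"claw":0,"delta_pos":[0,0,0],"angular":[0,0,0]},
    {"claw":0,"delta_pos":[0,0,0],"angular":[0,0,0]},
    {"claw":0,"delta_pos":[0,0,0],"angular":[0,0,0]},
    {"claw":0,"delta_pos":[0,0,0],"angular":[0,0,0]}
  ]
}}

```text
clock: 6.65
tcp_pos: [325.0, -299.3, 18.4]
tcp_rot: [[0.96, -0.279, 0.001], [-0.279, -0.96, -0.0], [0.001, 0.0, -1.0]]
ft_force: [-0.8, 0.3, 5.7]
width: 0.754
```

{"method": "servo_tool", "body": {
  "commands": [
    {"claw":0,"delta_pos":[0,0,0.06],"angular":[0,0,0]},
    {"claw":0,"delta_pos":[0,0,0.15],"angular":[0,0,0]},
    {"claw":0,"delta_pos":[0.05,0,0.15],"angular":[0,0,0]},
    {"claw":0,"delta_pos":[0.15,-0.004,0],"angular":[0,0,0]},
    {"claw":0,"delta_pos":[0.2,-0.004,0],"angular":[0,0,0]},
    {"claw":0,"delta_pos":[0.2,-0.004,0],"angular":[0,0,0]},
    {"claw":0,"delta_pos":[0.2,-0.004,0],"angular":[0,0,0]},
    {"claw":0,"delta_pos":[0.15,0,0],"angular":[0,0,0]},
    {"claw":0,"delta_pos":[0.065,0,0],"angular":[0,0,0]},
    {"claw":0,"delta_pos":[0,0,0],"angular":[0,0,0]},
    {"claw":0,"delta_pos":[0,0,0],"angular":[0,0,0]},
    {"claw":0,"delta_pos":[0,0,0],"angular":[0,0,0]}
  ]
}}

```text
clock: 7.85
tcp_pos: [526.1, -302.5, 90.2]
tcp_rot: [[0.96, -0.281, -0.001], [-0.281, -0.96, 0.0], [-0.001, 0.0, -1.0]]
ft_force: [-0.1, 0.2, -2.9]
width: 0.75
```

```bash
python3 - <<'E'
from h import *
viewer.capture("wrist");s=ctrl.observe();print({k:np.round(s[k],2).tolist() for k in("clock","joints","tcp_pos","ft_force","width")})
im=viewer.capture("wrist");C=cam("wrist",s)
# expected nest outline overlay
u=np.array([.668,.744]);v=np.array([.744,-.668]);im=im.copy()
for k,(a,b) in ((-1,(39,39)),(0,(40,30)),(1,(30,25))):
    c=np.array([590.5,-232.4])+94*k*u
    if k<0: P=[np.r_[c+39*np.array([np.cos(t),np.sin(t)]),12] for t in np.linspace(0,6.28,60)]
    else: P=[np.r_[c+i*a*v+j*b*u,12] for i,j in((1,1),(1,-1),(-1,-1),(-1,1))]
    cv2.polylines(im,[proj(C,np.array(P)).astype(np.int32)],True,(255,0,0),1)
cv2.imwrite("pics/w5.png",im[:,:,::-1])
E
```

```text
{'clock': 7.9, 'joints': [4.4, 42.16, 30.16, 101.99, -29.1, 43.86, 33.29], 'tcp_pos': [526.24, -302.56, 90.22], 'ft_force': [-0.97, -0.26, -2.28], 'width': 0.75}
```

View pics/w5.png

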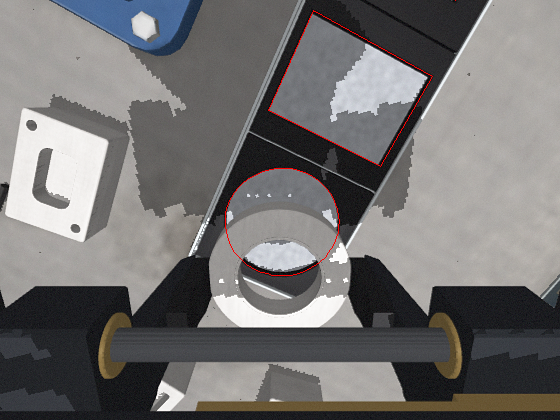

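The projected recess outlines (red) lie on the real ones, and the ring hangs level between the jaws. Lowering.

{"method": "servo_tool", "body": {
  "commands": [
    {"claw":0,"delta_pos":[0.008,0,-0.08],"angular":[0,0,0]},
    {"claw":0,"delta_pos":[0,0,-0.1],"angular":[0,0,0]},
    {"claw":0,"delta_pos":[0,0,-0.07],"angular":[0,0,0]},
    {"claw":0,"delta_pos":[0,0,-0.03],"angular":[0,0,0]},
    {"claw":0,"delta_pos":[0,0,-0.02],"angular":[0,0,0]},
    {"claw":0,"delta_pos":[0,0,-0.01],"angular":[0,0,0]},
    {"claw":0,"delta_pos":[0,0,0],"angular":[0,0,0]},
    {"claw":0,"delta_pos":[0,0,0],"angular":[0,0,0]}
  ]
}}

```text
clock: 8.75
tcp_pos: [529.7, -302.5, 28.6]
tcp_rot: [[0.96, -0.279, 0.001], [-0.279, -0.96, -0.0], [0.001, 0.0, -1.0]]
ft_force: [0.1, -0.7, -1.5]
width: 0.753
```

{"method": "servo_tool", "body": {
  "commands": [
    {"claw":0,"delta_pos":[-0.004,0,-0.007],"angular":[0,0,0]},
    {"claw":0,"delta_pos":[0,0,-0.007],"angular":[0,0,0]},
    {"claw":0,"delta_pos":[0,0,-0.006],"angular":[0,0,0]},
    {"claw":0,"delta_pos":[0,0,0],"angular":[0,0,0]},
    {"claw":0,"delta_pos":[0,0,0],"angular":[0,0,0]}
  ]
}}

```text
clock: 9.25
tcp_pos: [528.7, -302.3, 24.5]
tcp_rot: [[0.96, -0.279, 0.0], [-0.279, -0.96, 0.0], [0.0, -0.0, -1.0]]
ft_force: [-1.3, 1.9, 4.4]
width: 0.751
```

{"method": "servo_tool", "body": {
  "commands": [
    {"claw":0.75,"delta_pos":[0,0,0],"angular":[0,0,0]},
    {"claw":0.75,"delta_pos":[0,0,0],"angular":[0,0,0]},
    {"claw":0.75,"delta_pos":[0,0,0],"angular":[0,0,0]},
    {"claw":0.75,"delta_pos":[0,0,0.05],"angular":[0,0,0]},
    {"claw":0.75,"delta_pos":[0,0,0.15],"angular":[0,0,0]},
    {"claw":0.75,"delta_pos":[0,0,0.2],"angular":[0,0,0]},
    {"claw":0.75,"delta_pos":[-0.12,0.073,0],"angular":[0,0,-0.158]},
    {"claw":0.75,"delta_pos":[-0.12,0.073,0],"angular":[0,0,-0.158]},
    {"claw":0.75,"delta_pos":[-0.12,0.073,0],"angular":[0,0,-0.158]},
    {"claw":0.75,"delta_pos":[-0.12,0.073,0],"angular":[0,0,-0.158]},
    {"claw":0.75,"delta_pos":[-0.13,0.073,0],"angular":[0,0,-0.158]},
    {"claw":0.75,"delta_pos":[0,0,0],"angular":[0,0,0]}
  ]
}}

```text
clock: 10.45
tcp_pos: [403.0, -227.2, 104.2]
tcp_rot: [[0.777, -0.629, -0.003], [-0.629, -0.777, 0.003], [-0.004, -0.001, -1.0]]
ft_force: [-0.8, -0.1, -0.3]
width: 0.872
```

```bash
cat > look.py <<'E'
import sys
from h import *
for _ in range(4): viewer.capture("wrist")
s=ctrl.observe();print({k:np.round(s[k],2).tolist() for k in("clock","joints","tcp_pos","ft_force","width")},"yaw",np.degrees(np.arctan2(s["tcp_rot"][1][0],s["tcp_rot"][0][0])).round(2))
im=viewer.capture("wrist");C=cam("wrist",s);im=im.copy()
# overlay rectangles: x y z a b yaw(short dir)
for a in sys.argv[2:]:
    x,y,z,w,l,th=map(float,a.split(","));th=np.radians(th);u=np.array([np.cos(th),np.sin(th)]);v=np.array([-u[1],u[0]])
    P=np.array([np.r_[np.array([x,y])+i*w/2*u+j*l/2*v,z] for i,j in((1,1),(1,-1),(-1,-1),(-1,1))])
    cv2.polylines(im,[np.round(proj(C,P)).astype(np.int32)],True,(255,0,0),1)
cv2.imwrite(sys.argv[1],im[:,:,::-1])
E
python3 look.py pics/w6.png 406.6,-229.5,30,50,70,-38.8
```

```text
{'clock': 10.65, 'joints': [-5.71, 31.88, 37.41, 122.55, -33.31, 35.75, 16.53], 'tcp_pos': [407.99, -229.91, 104.65], 'ft_force': [0.31, 0.77, 0.27], 'width': 0.87} yaw -38.78
```

View pics/w6.png

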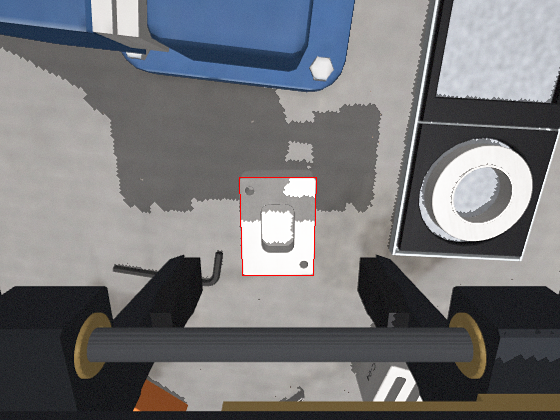

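```bash
python3 - <<'E'
from h import *
C=cam("wrist");s=ctrl.observe();R=np.array(s["tcp_rot"])
for p in [(221,252),(216,280),(203,284),(115,266)]: print(p,((unproj(C,p,3)[0]-s["tcp_pos"])@R).round(1))
for p in [(239,275),(314,275)]: print(p,((unproj(C,p,30)[0]-s["tcp_pos"])@R).round(1))
E
```

```text
(221, 252) [-45.9  30.3 101.4]
(216, 280) [-51.2  54.8 101.4]
(203, 284) [-61.9  58.4 101.4]
(115, 266) [-130.3   42.3  101.3]
(239, 275) [-28.9  35.8  74.5]
(314, 275) [24.2 35.9 74.6]
```

{"method": "servo_tool", "body": {
  "squeeze": 45,
  "commands": [
    {"claw":0.75,"delta_pos":[-0.006,0.004,-0.08],"angular":[0,0,0]},
    {"claw":0.75,"delta_pos":[0,0,-0.12],"angular":[0,0,0]},
    {"claw":0.75,"delta_pos":[0,0,-0.12],"angular":[0,0,0]},
    {"claw":0.75,"delta_pos":[0,0,-0.06],"angular":[0,0,0]},
    {"claw":0.75,"delta_pos":[0,0,-0.043],"angular":[0,0,0]},
    {"claw":0.75,"delta_pos":[0,0,0],"angular":[0,0,0]},
    {"claw":0.2,"delta_pos":[0,0,0],"angular":[0,0,0]},
    {"claw":-0.2,"delta_pos":[0,0,0],"angular":[0,0,0]},
    {"claw":-0.2,"delta_pos":[0,0,0],"angular":[0,0,0]},
    {"claw":-0.2,"delta_pos":[0,0,0],"angular":[0,0,0]},
    {"claw":-0.2,"delta_pos":[0,0,0],"angular":[0,0,0]},
    {"claw":-0.2,"delta_pos":[0,0,0],"angular":[0,0,0]}
  ]
}}

```text
clock: 11.9
tcp_pos: [406.2, -228.9, 20.1]
tcp_rot: [[0.779, -0.627, 0.002], [-0.627, -0.779, -0.001], [0.002, -0.0, -1.0]]
ft_force: [0.3, -0.7, 6.7]
width: 0.562
```

{"method": "servo_tool", "body": {
  "commands": [
    {"claw":-0.2,"delta_pos":[0,0,0.06],"angular":[0,0,0]},
    {"claw":-0.2,"delta_pos":[0,0,0.14],"angular":[0,0,0]},
    {"claw":-0.2,"delta_pos":[0,0,0.2],"angular":[0,0,0]},
    {"claw":-0.2,"delta_pos":[0,0,0.15],"angular":[0,0,0]},
    {"claw":-0.2,"delta_pos":[0.084,-0.0016,0],"angular":[0,0,0.276]},
    {"claw":-0.2,"delta_pos":[0.084,-0.0016,0],"angular":[0,0,0.276]},
    {"claw":-0.2,"delta_pos":[0.084,-0.0016,0],"angular":[0,0,0.276]},
    {"claw":-0.2,"delta_pos":[0.084,-0.0016,0],"angular":[0,0,0.276]},
    {"claw":-0.2,"delta_pos":[0.084,-0.0016,0],"angular":[0,0,0.276]},
    {"claw":-0.2,"delta_pos":[0.084,-0.0016,0],"angular":[0,0,0.276]},
    {"claw":-0.2,"delta_pos":[0.084,-0.0016,0],"angular":[0,0,0.276]},
    {"claw":-0.2,"delta_pos":[0.084,-0.0016,0],"angular":[0,0,0.276]}
  ]
}}

```text
clock: 13.1
tcp_pos: [538.5, -230.3, 128.8]
tcp_rot: [[0.908, 0.418, -0.004], [0.418, -0.908, 0.001], [-0.003, -0.002, -1.0]]
ft_force: [0.3, 0.3, -7.0]
width: 0.562
```

{"method": "servo_tool", "body": {
  "commands": [
    {"claw":-0.2,"delta_pos":[0.084,-0.0016,0],"angular":[0,0,0.276]},
    {"claw":-0.2,"delta_pos":[0.084,-0.0016,0],"angular":[0,0,0.276]},
    {"claw":-0.2,"delta_pos":[0.082,-0.0016,0],"angular":[0,0,0.274]},
    {"claw":-0.2,"delta_pos":[0,0,-0.1],"angular":[0,0,0]},
    {"claw":-0.2,"delta_pos":[0,0,-0.1],"angular":[0,0,0]},
    {"claw":-0.2,"delta_pos":[0,0,0],"angular":[0,0,0]},
    {"claw":-0.2,"delta_pos":[0,0,0],"angular":[0,0,0]}
  ]
}}

```text
clock: 13.8
tcp_pos: [588.4, -231.7, 89.0]
tcp_rot: [[0.668, 0.744, -0.003], [0.744, -0.668, 0.0], [-0.002, -0.003, -1.0]]
ft_force: [0.7, -1.4, -6.9]
width: 0.559
```

```bash
python3 look.py pics/w7.png 590.5,-232.4,12,60,80,48.1 653.2,-162.6,12,50,60,48.1
```

```text
{'clock': 14.0, 'joints': [6.64, 41.32, 15.47, 97.12, -14.81, 43.48, 77.29], 'tcp_pos': [590.26, -232.29, 90.63], 'ft_force': [0.24, -0.45, -7.12], 'width': 0.57} yaw 48.06
```

View pics/w7.png

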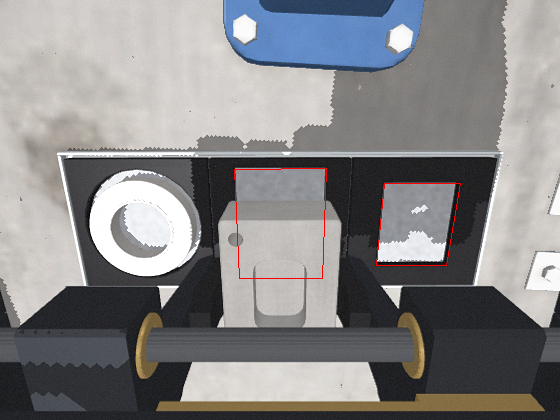

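```bash
python3 - <<'E'
from h import *
s=ctrl.observe();C=cam("wrist",s);R=np.array(s["tcp_rot"])
for y in(-35,-33,-37):
  for z in(-10,20): print(y,z,proj(C,np.array(s["tcp_pos"])+R@[-25,y,z]).round(1))
E
```

```text
-35 -10 [[218.4 220.3]]
-35 20 [[229.2 200.1]]
-33 -10 [[218.7 225. ]]
-33 20 [[229.4 204. ]]
-37 -10 [[218.1 215.6]]
-37 20 [[229.  196.1]]
```

The block sits within 1 mm of where it was expected in the hand. Lowering.

{"method": "servo_tool", "body": {
  "commands": [
    {"claw":-0.2,"delta_pos":[0,0,-0.1],"angular":[0,0,0]},
    {"claw":-0.2,"delta_pos":[0,0,-0.1],"angular":[0,0,0]},
    {"claw":-0.2,"delta_pos":[0,0,-0.06],"angular":[0,0,0]},
    {"claw":-0.2,"delta_pos":[0,0,-0.03],"angular":[0,0,0]},
    {"claw":-0.2,"delta_pos":[0,0,-0.01],"angular":[0,0,0]},
    {"claw":-0.2,"delta_pos":[0,0,0],"angular":[0,0,0]},
    {"claw":-0.2,"delta_pos":[0,0,0],"angular":[0,0,0]}
  ]
}}

```text
clock: 14.75
tcp_pos: [590.4, -232.3, 30.4]
tcp_rot: [[0.668, 0.744, 0.001], [0.744, -0.668, -0.001], [0.001, 0.001, -1.0]]
ft_force: [0.1, -0.5, -8.2]
width: 0.561
```

{"method": "servo_tool", "body": {
  "commands": [
    {"claw":-0.2,"delta_pos":[0,0,-0.007],"angular":[0,0,0]},
    {"claw":-0.2,"delta_pos":[0,0,-0.006],"angular":[0,0,0]},
    {"claw":-0.2,"delta_pos":[0,0,-0.006],"angular":[0,0,0]},
    {"claw":-0.2,"delta_pos":[0,0,0],"angular":[0,0,0]},
    {"claw":-0.2,"delta_pos":[0,0,0],"angular":[0,0,0]}
  ]
}}

```text
clock: 15.25
tcp_pos: [590.0, -232.0, 26.2]
tcp_rot: [[0.668, 0.744, 0.0], [0.744, -0.668, 0.0], [0.0, 0.0, -1.0]]
ft_force: [-2.0, 1.1, 0.3]
width: 0.563
```

{"method": "servo_tool", "body": {
  "commands": [
    {"claw":0.36,"delta_pos":[0,0,0],"angular":[0,0,0]},
    {"claw":0.36,"delta_pos":[0,0,0],"angular":[0,0,0]},
    {"claw":0.36,"delta_pos":[0,0,0],"angular":[0,0,0]},
    {"claw":0.36,"delta_pos":[0,0,0.05],"angular":[0,0,0]},
    {"claw":0.36,"delta_pos":[0,0,0.12],"angular":[0,0,0]},
    {"claw":0.36,"delta_pos":[0,0,0.2],"angular":[0,0,0]},
    {"claw":0.6,"delta_pos":[0,0,0.13],"angular":[0,0,0]},
    {"claw":0.6,"delta_pos":[-0.069,-0.0577,0],"angular":[0,0,-0.263]},
    {"claw":0.6,"delta_pos":[-0.069,-0.0577,0],"angular":[0,0,-0.263]},
    {"claw":0.6,"delta_pos":[-0.069,-0.0577,0],"angular":[0,0,-0.263]},
    {"claw":0.6,"delta_pos":[-0.069,-0.0577,0],"angular":[0,0,-0.263]},
    {"claw":0.6,"delta_pos":[-0.069,-0.0577,0],"angular":[0,0,-0.263]}
  ]
}}

```text
clock: 16.45
tcp_pos: [520.6, -290.2, 126.7]
tcp_rot: [[0.985, 0.175, 0.001], [0.175, -0.985, -0.0], [0.001, 0.0, -1.0]]
ft_force: [0.1, -0.5, -0.1]
width: 0.802
```

{"method": "servo_tool", "body": {
  "commands": [
    {"claw":0.6,"delta_pos":[-0.069,-0.0577,0],"angular":[0,0,-0.263]},
    {"claw":0.6,"delta_pos":[-0.069,-0.0577,0],"angular":[0,0,-0.263]},
    {"claw":0.6,"delta_pos":[-0.069,-0.0577,0],"angular":[0,0,-0.263]},
    {"claw":0.6,"delta_pos":[-0.069,-0.0577,0],"angular":[0,0,-0.263]},
    {"claw":0.6,"delta_pos":[-0.069,-0.0577,0],"angular":[0,0,-0.263]},
    {"claw":0.6,"delta_pos":[-0.069,-0.0577,0],"angular":[0,0,-0.263]},
    {"claw":0.6,"delta_pos":[-0.069,-0.0577,0],"angular":[0,0,-0.263]},
    {"claw":0.6,"delta_pos":[-0.069,-0.0577,0],"angular":[0,0,-0.263]},
    {"claw":0.6,"delta_pos":[-0.069,-0.0577,0],"angular":[0,0,-0.264]},
    {"claw":0.6,"delta_pos":[0,0,0],"angular":[0,0,0]},
    {"claw":0.6,"delta_pos":[0,0,0],"angular":[0,0,0]}
  ]
}}

```text
clock: 17.55
tcp_pos: [397.3, -393.3, 126.1]
tcp_rot: [[0.541, -0.841, 0.001], [-0.841, -0.541, 0.0], [0.0, -0.001, -1.0]]
ft_force: [1.0, 0.3, 0.3]
width: 0.797
```

```bash
python3 look.py pics/w8.png 396.7,-393.8,40,40,50,-57.4
```

```text
{'clock': 17.75, 'joints': [8.78, 38.9, 43.19, 109.17, -36.38, 46.55, 14.54], 'tcp_pos': [397.66, -392.76, 125.77], 'ft_force': [-0.12, 0.37, 0.56], 'width': 0.8} yaw -57.25
```

View pics/w8.png

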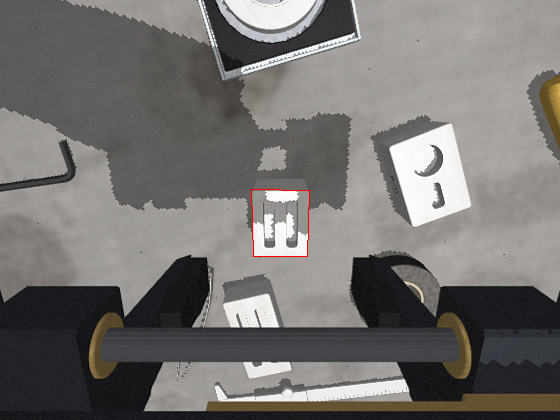

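{"method": "servo_tool", "body": {
  "commands": [
    {"claw":0.6,"delta_pos":[0,0,-0.12],"angular":[0,0,0]},
    {"claw":0.6,"delta_pos":[0,0,-0.17],"angular":[0,0,0]},
    {"claw":0.6,"delta_pos":[0,0,-0.12],"angular":[0,0,0]},
    {"claw":0.6,"delta_pos":[0,0,-0.07],"angular":[0,0,0]},
    {"claw":0.6,"delta_pos":[0,0,-0.034],"angular":[0,0,0]},
    {"claw":0.6,"delta_pos":[0,0,0],"angular":[0,0,0]},
    {"claw":0.1,"delta_pos":[0,0,0],"angular":[0,0,0]},
    {"claw":-0.4,"delta_pos":[0,0,0],"angular":[0,0,0]},
    {"claw":-0.4,"delta_pos":[0,0,0],"angular":[0,0,0]},
    {"claw":-0.4,"delta_pos":[0,0,0],"angular":[0,0,0]},
    {"claw":-0.4,"delta_pos":[0,0,0],"angular":[0,0,0]},
    {"claw":-0.4,"delta_pos":[0,0,0],"angular":[0,0,0]}
  ]
}}

```text
clock: 19.0
tcp_pos: [396.9, -393.8, 23.4]
tcp_rot: [[0.538, -0.843, 0.001], [-0.843, -0.538, -0.0], [0.001, -0.0, -1.0]]
ft_force: [-0.7, 1.1, 5.9]
width: 0.45
```

```bash
python3 - <<'E'
from h import *
y=np.radians(-16.06);c,s_=np.cos(y),np.sin(y)
s=dict(tcp_pos=[471.9,-156.9,377.7],tcp_rot=[[c,s_,0],[s_,-c,0],[0,0,-1]])
C=cam("wrist",s);u=np.array([.668,.744])
for p in[(429,42),(461,70),(440,20),(478,46),(500,52),(498,60),(428,15),(560,95)]:
    X=unproj(C,p,0)[0,:2];print(p,X.round(),"from tall:",((X-[653.2,-162.6])@u).round(),((X-[653.2,-162.6])@[-.744,.668]).round())
im=cv2.imread("pics/w3.png")[0:130,340:560];cv2.imwrite("pics/c9.png",cv2.resize(im,None,fx=3.5,fy=3.5,interpolation=cv2.INTER_CUBIC))
E
```

```text
(429, 42) [718. -58.] from tall: 121.0 22.0
(461, 70) [ 756. -106.] from tall: 111.0 -39.0
(440, 20) [736. -35.] from tall: 151.0 24.0
(478, 46) [783. -82.] from tall: 147.0 -42.0
(500, 52) [812. -98.] from tall: 154.0 -75.0
(498, 60) [ 808. -108.] from tall: 144.0 -79.0
(428, 15) [721. -24.] from tall: 149.0 42.0
(560, 95) [ 891. -180.] from tall: 146.0 -189.0
```

View pics/c9.png

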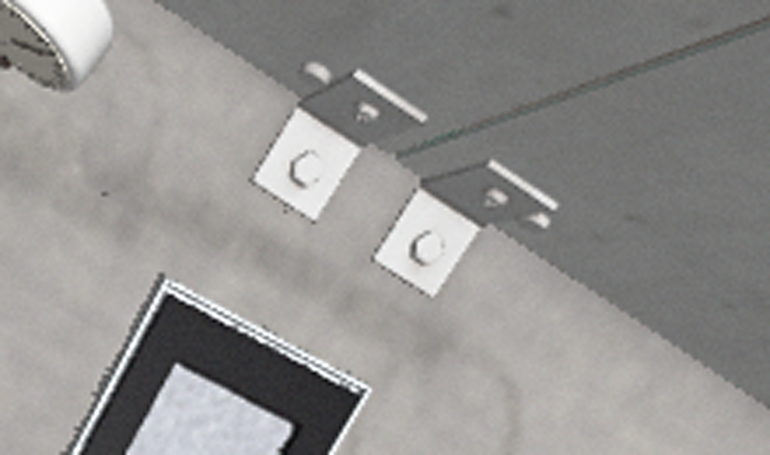

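The screen stands about 130 mm beyond the tall nest's centre along the tray, and the gripper body reaches 94 mm, so it clears. Moving the tall insert.

{"method": "servo_tool", "body": {
  "commands": [
    {"claw":-0.4,"delta_pos":[0,0,0.06],"angular":[0,0,0]},
    {"claw":-0.4,"delta_pos":[0,0,0.14],"angular":[0,0,0]},
    {"claw":-0.4,"delta_pos":[0,0,0.2],"angular":[0,0,0]},
    {"claw":-0.4,"delta_pos":[0,0,0.15],"angular":[0,0,0]},
    {"claw":-0.4,"delta_pos":[0.0915,0.0826,0],"angular":[0,0,0.263]},
    {"claw":-0.4,"delta_pos":[0.0915,0.0826,0],"angular":[0,0,0.263]},
    {"claw":-0.4,"delta_pos":[0.0915,0.0826,0],"angular":[0,0,0.263]},
    {"claw":-0.4,"delta_pos":[0.0915,0.0826,0],"angular":[0,0,0.263]},
    {"claw":-0.4,"delta_pos":[0.0915,0.0826,0],"angular":[0,0,0.263]},
    {"claw":-0.4,"delta_pos":[0.0915,0.0826,0],"angular":[0,0,0.263]},
    {"claw":-0.4,"delta_pos":[0.0915,0.0826,0],"angular":[0,0,0.263]},
    {"claw":-0.4,"delta_pos":[0.0915,0.0826,0],"angular":[0,0,0.263]}
  ]
}}

```text
clock: 20.2
tcp_pos: [542.5, -260.3, 132.6]
tcp_rot: [[0.999, 0.055, -0.002], [0.055, -0.999, 0.0], [-0.002, -0.0, -1.0]]
ft_force: [0.2, 0.2, -5.0]
width: 0.447
```

{"method": "servo_tool", "body": {
  "commands": [
    {"claw":-0.4,"delta_pos":[0.0915,0.0826,0],"angular":[0,0,0.263]},
    {"claw":-0.4,"delta_pos":[0.0915,0.0826,0],"angular":[0,0,0.263]},
    {"claw":-0.4,"delta_pos":[0.0915,0.0826,0],"angular":[0,0,0.263]},
    {"claw":-0.4,"delta_pos":[0.0915,0.0826,0],"angular":[0,0,0.263]},
    {"claw":-0.4,"delta_pos":[0.0915,0.0826,0],"angular":[0,0,0.263]},
    {"claw":-0.4,"delta_pos":[0.0915,0.0826,0],"angular":[0,0,0.261]},
    {"claw":-0.4,"delta_pos":[0,0,-0.1],"angular":[0,0,0]},
    {"claw":-0.4,"delta_pos":[0,0,-0.1],"angular":[0,0,0]},
    {"claw":-0.4,"delta_pos":[0,0,0],"angular":[0,0,0]},
    {"claw":-0.4,"delta_pos":[0,0,0],"angular":[0,0,0]}
  ]
}}

```text
clock: 21.2
tcp_pos: [651.7, -162.5, 92.6]
tcp_rot: [[0.67, 0.743, -0.002], [0.743, -0.67, -0.0], [-0.002, -0.001, -1.0]]
ft_force: [-0.6, 0.5, -5.7]
width: 0.454
```

```bash
python3 look.py pics/w9.png 653.2,-162.6,12,50,60,48.1 590.5,-232.4,36,50,70,48.1; python3 - <<'E'
from h import *
s=ctrl.observe();C=cam("wrist",s);R=np.array(s["tcp_rot"])
for x in(-20,20):
  for z in(-17,23): print(x,z,proj(C,np.array(s["tcp_pos"])+R@[x,-25,z]).round(1))
E
```

```text
{'clock': 21.4, 'joints': [-0.49, 44.26, 16.13, 90.61, -15.3, 47.21, 69.69], 'tcp_pos': [653.37, -162.65, 94.14], 'ft_force': [0.93, -1.03, -6.09], 'width': 0.45} yaw 47.97
-20 -17 [[229.5 250.4]]
-20 23 [[240.9 217.5]]
20 -17 [[332.  250.3]]
20 23 [[320.1 217.4]]
```

View pics/w9.png

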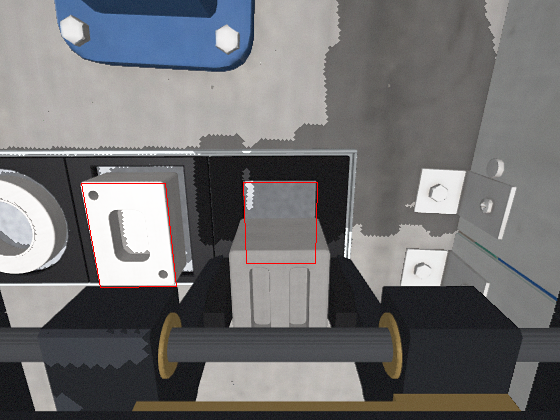

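The tall insert hangs as expected, square over its recess, and the window insert is seated on its planned outline. Lowering.

{"method": "servo_tool", "body": {
  "commands": [
    {"claw":-0.4,"delta_pos":[0,0,-0.1],"angular":[0,0,0]},
    {"claw":-0.4,"delta_pos":[0,0,-0.1],"angular":[0,0,0]},
    {"claw":-0.4,"delta_pos":[0,0,-0.06],"angular":[0,0,0]},
    {"claw":-0.4,"delta_pos":[0,0,-0.03],"angular":[0,0,0]},
    {"claw":-0.4,"delta_pos":[0,0,-0.01],"angular":[0,0,0]},
    {"claw":-0.4,"delta_pos":[0,0,0],"angular":[0,0,0]},
    {"claw":-0.4,"delta_pos":[0,0,0],"angular":[0,0,0]},
    {"claw":-0.4,"delta_pos":[0,0,-0.006],"angular":[0,0,0]},
    {"claw":-0.4,"delta_pos":[0,0,-0.006],"angular":[0,0,0]},
    {"claw":-0.4,"delta_pos":[0,0,0],"angular":[0,0,0]}
  ]
}}

```text
clock: 22.45
tcp_pos: [652.8, -162.2, 30.5]
tcp_rot: [[0.669, 0.743, 0.0], [0.743, -0.669, 0.0], [0.0, -0.0, -1.0]]
ft_force: [-0.5, 0.9, -5.6]
width: 0.452
```

{"method": "servo_tool", "body": {
  "commands": [
    {"claw":-0.4,"delta_pos":[0,0,-0.005],"angular":[0,0,0]},
    {"claw":-0.4,"delta_pos":[0,0,-0.004],"angular":[0,0,0]},
    {"claw":-0.4,"delta_pos":[0,0,0],"angular":[0,0,0]},
    {"claw":-0.4,"delta_pos":[0,0,0],"angular":[0,0,0]}
  ]
}}

```text
clock: 22.85
tcp_pos: [652.9, -162.3, 29.4]
tcp_rot: [[0.669, 0.743, 0.0], [0.743, -0.669, 0.0], [0.0, 0.0, -1.0]]
ft_force: [-4.0, 0.6, 4.9]
width: 0.447
```

{"method": "servo_tool", "body": {
  "commands": [
    {"claw":0.25,"delta_pos":[0,0,0],"angular":[0,0,0]},
    {"claw":0.25,"delta_pos":[0,0,0],"angular":[0,0,0]},
    {"claw":0.25,"delta_pos":[0,0,0],"angular":[0,0,0]},
    {"claw":0.25,"delta_pos":[0,0,0.05],"angular":[0,0,0]},
    {"claw":0.25,"delta_pos":[0,0,0.12],"angular":[0,0,0]},
    {"claw":0.25,"delta_pos":[0,0,0.2],"angular":[0,0,0]},
    {"claw":0.25,"delta_pos":[0,0,0.2],"angular":[0,0,0]},
    {"claw":0.25,"delta_pos":[-0.1,-0.1,0.2],"angular":[0,0,0]},
    {"claw":0.25,"delta_pos":[-0.1,-0.1,0.2],"angular":[0,0,0]},
    {"claw":0.25,"delta_pos":[-0.1,-0.1,0.2],"angular":[0,0,0]},
    {"claw":0.25,"delta_pos":[0,0,0],"angular":[0,0,0]},
    {"claw":0.25,"delta_pos":[0,0,0],"angular":[0,0,0]}
  ]
}}

```text
clock: 24.05
tcp_pos: [593.1, -223.0, 264.4]
tcp_rot: [[0.67, 0.742, 0.003], [0.742, -0.67, -0.0], [0.002, 0.003, -1.0]]
ft_force: [-0.6, 0.9, 0.0]
width: 0.624
```

```bash
python3 look.py pics/w10.png 653.2,-162.6,46,40,50,48.1 590.5,-232.4,36,50,70,48.1; python3 meas.py
```

```text
{'clock': 24.25, 'joints': [2.32, 29.38, 20.09, 91.13, -11.06, 61.59, 73.43], 'tcp_pos': [592.81, -220.78, 261.21], 'ft_force': [0.3, -0.39, 0.31], 'width': 0.62} yaw 48.09
24.35 [ 592.8 -221.3  261.4] yaw 48.06 vel 0.38 [  2.  29.  20.  91. -11.  62.  73.]
ringinnest [193.0, 177.0] (527.2, -300.8, 67.1, 74.0, 79.2)
nw [265.0, 181.0] (591.8, -233.8, 59.2, 82.3, 48.3)
```

View pics/w10.png

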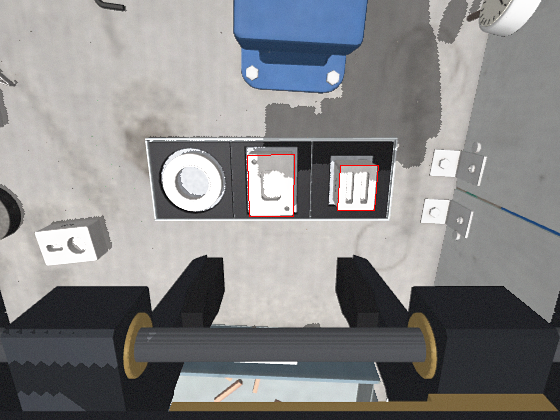

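The final view shows the ring at (193,180), the window insert at (271,185) and the tall insert at (357,187). Each lies flat inside its recess, and the gripper is empty and clear. Handing in.

```bash
python3 -c "
from plant import order
print(order.close_job())"
```

```text
the job is handed in; nothing more can be done
None
```

The kit tray is made up: the flange ring, the window insert and the tall two-slot insert were placed in that order, each in its own recess. I handed the job in at about 24 s of the 104 s allowed.

- **Set-down:** Each part was lowered in steps of about 1 mm until the force reading showed the recess floor carrying it, then released. The force readings taken after each move stayed below about 10 N.
- **Final check:** In the last wrist picture both inserts match their planned outlines at the height they should have when lying on the recess floor. The ring lies flat and centred in the round recess.
- **Left alone:** I did not touch the tape roll, the hole insert, the long insert or the orange block. I did not measure them again at the end, and only the hole insert is fully in the last picture.
- **What went wrong:** My first position measurement was about 2 mm off because the arm was still settling, so I measured again at rest before gripping anything. One move call was refused for a missing field and moved nothing. In the last automatic fit, the ring's and window insert's outlines merged with bright surroundings and the tall insert got no fit. I relied on the outlines in the picture instead.

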